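# Free the seized bolt of a reagent case

### The arm

A 7-joint arm with a two-finger parallel gripper is mounted at the origin on a cart in front of the work surface, level with it; the furniture and walls round the work are solid. World frame = base frame: x ahead of the robot, y to its left, z up, the work surface at z = 0. Lengths are in mm, angles in degrees, forces in N, time in s.
With the tool pointing down it reaches from about 425 to 950 mm from the base axis. Payload 16.7 kg.
Tool frame: the origin (TCP) lies between the finger pads; the fingertips stand 14 mm ahead of it and the grasp point (between the pads) lies 5 mm behind it (env.nose_length is the distance from the TCP to the fingertips, in mm); z points along the fingers, y is the line along which they close (so a half turn about z gives the same grasp; the last joint's range is limited). The gripper opens to 94 mm and grips with 3 to 60 N. Pads are 16 mm wide; open, the fingers measure 119 mm over their backs; the gripper's body (75 mm by 177 mm) begins 78 mm behind the grasp point.
Start: joints at [-83.451, 24.414, 4.234, 92.017, -1.954, 63.644, -3.845], TCP at [176.013, 651.609, 219.467] pointing down, gripper open.
Joint ranges: [-163.25, 163.25], [-28.42, 122.38], [-70.27, 78.77], [12.13, 141.07], [-58.53, 238.53], [9.26, 117.41], [-156.51, 156.51]. Speed limits (degrees/s): [108.29, 108.29, 136.94, 136.94, 172.46, 172.46, 172.46].

### API

Orientations are given as [roll, pitch, yaw] about the fixed x, y, z axes, in that order (R = Rz(yaw) Ry(pitch) Rx(roll)).
In Python, from station import env gives the robot as it stands.
- The arm moves only by the tool play_rows, never from a script. Its argument "series" is a list that holds one entry, the list of rows, each a list of 5 numbers: the gripper's target within -1 to 1 (shut at 1, half-way at 0, fully open at -1), then the shift along the tool's x, y, z in mm, then the turn about the tool's z in rad. In form: [[[gripper, tx, ty, tz, yaw], ...]]. A call has 1 to 8 rows; each row shifts and turns the commanded pose from where the row before left it, along the tool's axes as they then stand; what a row does not reach is not made up. A row lasts 1/12 s, in which the tool goes at most 41.7 mm and 7.16 degrees, less where a joint would pass 70% of its speed; a pose out of reach is approached as far as the arm can. A call with a gripper value outside its range is refused whole. The fingers move at their own pace and stop on an object; "squeeze" is the grip in N (left out, the last holds). Time passes only in rows, so rows that do not move let the fingers close. It gives the time, the measured TCP pose, the force, the opening and the grip force at its end, in the units of the state.
- env.get_obs(): the state, without advancing time (a new reading comes with each control period).
- env.camera(name): name is "side" or "top"; returns a dict with "image" (384x512x3 uint8, red, green, blue), "depth" (384x512 float32, mm along the optical axis (not along the pixel's ray), 0 where there is no reading), "fx", "fy", "cx", "cy" (pixels), "origin" and "rotation" of the camera in the world. Camera axes: x right, y up, looking along -z (the intrinsics and any distortion apply to the point x, -y, -z); pixel columns grow to the right and rows downward; lengths in mm; the calibration is good to about 2 mm. A picture is of the moment at which its call begins.
- env.sign_off(): hands the job in; it is judged then, once.
The state is a dict: "time": time; "joints": joint angles; "joint_velocities": joint speeds; "joint_torque": joint torques, N m; "eef_pos": TCP position; "eef_rot": TCP orientation; "contact_force": force on the tool from outside, world axes, zero at the start; "moment": the same for the moment, N m; "finger_gap": finger opening in mm; "grip_force": force on a finger pad.
Only numpy, scipy, OpenCV 4.12 (cv2) and the standard library are available. Lean on these libraries where they do the work, as an engineer would, in place of code of your own. Each camera call takes 0.05 s, during which the arm holds its last target. There are 200 camera calls.

### The job

One of the two yellow reagent cases has a rusted, seized slide bolt. Take its brown knob and work the bolt free with short strokes, drawing it out until it binds and pushing it back home again, until it runs; then draw it fully open to the stop and let go of it. Leave the bright bolt on the other case shut.

Things in the scene. Friction and masses are not known exactly. Their poses are not given: they have to be found in the camera images.
- rusty_bolt (a joint): Brown rusty bolt's slide, m: 0 shut in its keeper, 0.060 fully drawn to the stop. Slides stiffly (4 N), stays where left. Seized: the first pull binds hard at about 19 mm (a stop force of 15-20 N tells it, pulling harder is useless); each push back to within 4 mm of shut breaks crust off: the second pull binds at about 25 mm, the third runs to the end. The knob's travel is this joint's.
- rusty_knob (a point): Point on the axis of the dark brown, orange-spotted upright round knob of the rusty bolt, 97 mm above the bench, moving with the bolt. Knob 16 mm diameter, straight from 14 mm below to 11 mm above the point, top 14 mm above. Site y = level direction in which the bolt is drawn open (robot's left, turned up to 26 degrees), z up. Channel and keeper beside it end 20 mm below the point.
- bright_bolt (a joint): Bright steel bolt's slide on the other case, m: 0 shut, 0.060 fully drawn. Starts shut, must stay shut; not seized (4 N). Both yellow steel cases are alike and fixed to the bench: 110 mm wide, 170 mm long along the bolt, lid top 60 mm above the bench; which stands left or right varies.
- bright_knob (a point): Same point on the clean bare steel knob of the bright bolt, 97 mm above the bench; same sizes and axes as rusty_knob. On either case the knob, when shut, stands 8 mm from the lid's middle, toward the keeper.
Not all that is in view belongs to the job. Leave any white look-alike of the part that bears rusty_bolt alone.

How it is judged (in metres and radians):
At the end, for the whole second after the job is handed in: The rusty bolt is drawn at least 48 mm of its 60 mm travel and at rest; the bright bolt is still shut (within 6 mm) (value of joint rusty_bolt above 0.048 m and velocity of joint rusty_bolt between -0.01 and 0.01 m/s and value of joint bright_bolt below 0.006 m); the robot touches nothing.
It fails at once if the bright bolt is drawn open by more than 6 mm (value of joint bright_bolt above 0.006 m).
It also fails if it takes over 38 s, if anything falls off the work surface, if the arm or the gripper's body presses on something with over 40 N, if the wrist force passes 120 N, or if a joint passes its speed limit or range.

## Working session

There is one attempt and no reset: what is moved stays moved. The work goes in short steps, Python scripts to look and compute and a tool call to move; the robot and the scene stay as the last step left them, time stands still between calls to the robot, and variables do not carry over. Pictures are saved under pics/ and viewed, at most 10 in all, crops included, and the job is handed in when it is done.

Besides the shell and the picture viewer there is one more tool, called after "Call:" by a JSON object that holds its "op" and its "data", one argument or row to a line. play_rows: Moves the arm, as the interface text tells. Its arguments: {"type":"object","properties":{"series":{"type":"array","items":{"type":"array","items":{"type":"array","items":{"type":"number"}}}},"squeeze":{"type":"number"}},"required":["series"]}

```bash
mkdir -p pics; cat > h.py <<'E'
from station import env
import numpy as np, cv2
def shot(n,f):
    c=env.camera(n); cv2.imwrite('pics/'+f,cv2.cvtColor(c['image'],cv2.COLOR_RGB2BGR)); np.savez('pics/'+n+'.npz',**c); return c
def ray(c,u,v):
    d=np.array([(u-c['cx'])/c['fx'],-(v-c['cy'])/c['fy'],-1.]); return np.array(c['origin']),np.array(c['rotation'])@d
def onz(c,u,v,z):
    o,d=ray(c,u,v); return o+d*(z-o[2])/d[2]
E
python3 - <<'E'
from h import *
a=shot('top','t1.png');b=shot('side','s1.png')
for c in(a,b): print({k:np.round(v,3).tolist() for k,v in c.items() if k not in('image','depth')})
cv2.imwrite('pics/both.png',cv2.cvtColor(np.vstack([a['image'],b['image']])[:, :],cv2.COLOR_RGB2BGR))
print(env.get_obs())
E
```

```text
{'fx': 415.286, 'fy': 415.286, 'cx': 258.588, 'cy': 193.224, 'origin': [518.745, -2.63, 920.102], 'rotation': [4.499, -1.528, -88.514]}
{'fx': 358.982, 'fy': 358.982, 'cx': 258.691, 'cy': 192.603, 'origin': [165.879, 620.079, 457.059], 'rotation': [63.847, 1.066, -146.79]}
{'time': 0.1, 'joints': array([-83.45025786,  24.44609761,   4.23257306,  92.04953267,
        -1.95276686,  63.64357044,  -3.84538291]), 'joint_velocities': array([ 0.01659546, -0.09070296, -0.0291623 , -0.10090089,  0.02195068,
       -0.14219938, -0.08098495]), 'joint_torque': array([ 6.58126519e-03, -9.37479901e+01,  3.67679715e+00, -4.55045772e+01,
       -4.84769396e-02,  1.67686190e-02,  1.42821494e-05]), 'eef_pos': array([175.95882377, 651.25632183, 218.83848441]), 'eef_rot': array([-1.79933244e+02,  6.07181699e-03,  1.64881296e+02]), 'contact_force': array([ 1.07585662, -0.73927574,  0.0143131 ]), 'moment': array([-0.02254749, -0.04581182,  0.03178955]), 'grip_force': 0.0, 'finger_gap': 93.83366930865613}
```

View pics/t1.png

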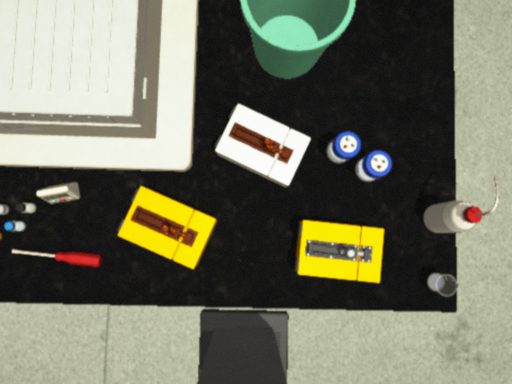

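View pics/s1.png

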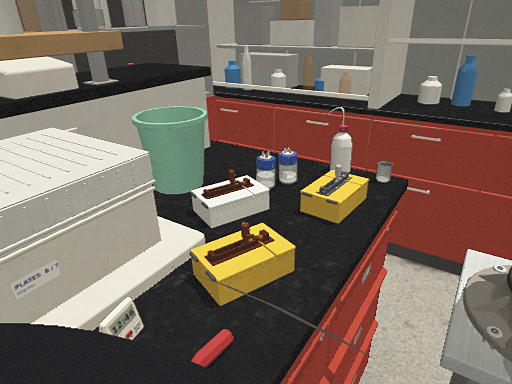

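The top view shows three candidates: a yellow case with a brown bolt at (167,227), a white look-alike at (263,145), and a yellow case with a bright bolt at (341,251). The target is the one at (167,227), because it is yellow and has a brown knob (side view about (240,235)). Next I'll enlarge it and measure.

```bash
cat >> h.py <<'E'
from scipy.spatial.transform import Rotation as Ro
def ray(c,u,v):
    d=np.array([(u-c['cx'])/c['fx'],-(v-c['cy'])/c['fy'],-1.]); return np.array(c['origin']),Ro.from_euler('xyz',c['rotation'],degrees=True).apply(d)
def pts(c):
    v,u=np.mgrid[:384,:512]; d=np.stack([(u-c['cx'])/c['fx'],-(v-c['cy'])/c['fy'],-np.ones(u.shape)],-1)*c['depth'][...,None]
    return (d.reshape(-1,3)@Ro.from_euler('xyz',c['rotation'],degrees=True).as_matrix().T+c['origin']).reshape(384,512,3)
E
python3 - <<'E'
from h import *
a=np.load('pics/top.npz');b=np.load('pics/side.npz')
for c,(u0,u1,v0,v1) in((a,(105,230,175,280)),(b,(180,310,205,310))):
    P=pts(c); hsv=cv2.cvtColor(c['image'],cv2.COLOR_RGB2HSV)
    box=np.zeros((384,512),bool);box[v0:v1,u0:u1]=1
    Y=box&(hsv[...,0]>18)&(hsv[...,0]<35)&(hsv[...,1]>150)&(hsv[...,2]>90)
    if c is a:
        h=cv2.convexHull(np.argwhere(Y)[:,::-1].astype(np.int32)); r=cv2.minAreaRect(h); print('rect',r)
        w=np.array([onz(c,*p,60) for p in cv2.boxPoints(r)]);print(w.round(1)); print('mid',w.mean(0))
        for i in range(4):
            d=w[(i+1)%4]-w[i];print(np.linalg.norm(d).round(1),np.degrees(np.arctan2(-d[0],d[1])).round(1))
    K=box&(P[...,2]>86)&(P[...,2]<125)&(c['depth']>0); q=P[K]
    print('knob',K.sum(),np.argwhere(K).mean(0)[::-1],q.mean(0).round(1),q.min(0).round(1),q.max(0).round(1))
    T=K&(P[...,2]>106);print('top',T.sum(),P[T].mean(0).round(1) if T.any() else '')
P=pts(a);Z=P[...,2]
print('instr height',np.percentile(Z[0:160,0:190],[5,50,95]), 'bin',np.percentile(Z[0:70,250:350],95))
I=lambda c,s:cv2.resize(c['image'][s],(400,400),interpolation=cv2.INTER_CUBIC)
cv2.imwrite('pics/crop.png',cv2.cvtColor(np.hstack([I(a,np.s_[175:280,112:217]),I(b,np.s_[205:310,185:290])]),cv2.COLOR_RGB2BGR))
E
```

```text
rect ((166.8917694091797, 227.11856079101562), (85.59368896484375, 56.75785446166992), 23.962486267089844)
[[491.9 264.7  60. ]
 [599.6 223.1  60. ]
 [532.2  59.5  60. ]
 [425.4 102.9  60. ]]
mid [512.29317068 162.55838748  60.        ]
115.5 -111.1
176.9 157.6
115.3 67.9
175.0 -22.3
knob 74 [166.09459459 228.78378378] [509.1 154.9 107.5] [500.8 147.3  87.1] [516.5 164.4 114.9]
top 55 [509.5 156.2 111.2]
knob 121 [244.78512397 229.58677686] [505.4 160.9 100.8] [499.4 152.4  86.1] [513.7 166.2 113.5]
top 41 [506.7 159.6 110.3]
instr height [ 29.74838029 230.91465012 235.312534  ] bin 215.94448655214163
```

View pics/crop.png

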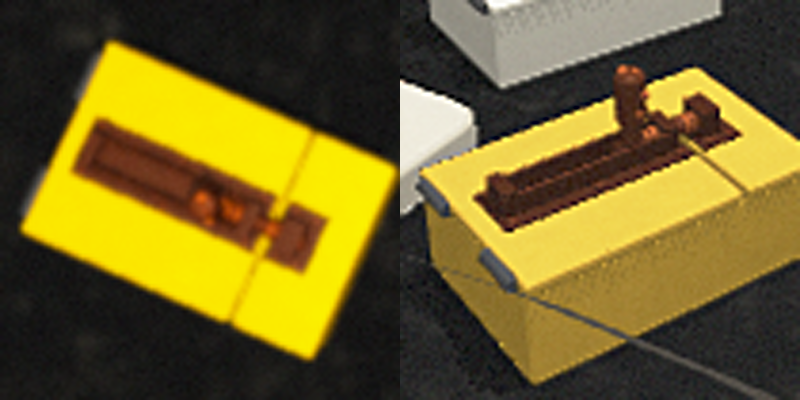

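The crop confirms it: the knob is the dark brown, orange-spotted one on the yellow case, at crop (203,205) on the left and (628,95) on the right. It sits at about (509,156,97), and the bolt opens along (0.38,0.925). Before moving I'll check clearance to the tall instrument.

```bash
python3 - <<'E'
from h import *
t=np.load('pics/top.npz');P=np.vstack([pts(c)[c['depth']>0] for c in (t,np.load('pics/side.npz'))])
Q=P[(P[:,2]>140)&(P[:,2]<420)&(P[:,0]<900)&(P[:,0]>100)&(P[:,1]>-150)]
s,e=np.array([176.,651.3]),np.array([509.,156.])
y=np.array([.379,.925]);x=np.array([-.925,.379])
pp=[s+(e-s)*f for f in np.linspace(0,1,11)]+[e+y*30,e+y*62]
for p in pp:
    d=Q[:,:2]-p;g=np.hypot(np.maximum(abs(d@y)-88.5,0),np.maximum(abs(d@x)-37.5,0));i=g.argmin();print(p.round(),g[i].round(1),Q[i].round())
E
```

```text
[176. 651.] 504.4 [690. 477. 171.]
[209. 602.] 454.9 [690. 477. 171.]
[243. 552.] 405.5 [690. 477. 171.]
[276. 503.] 358.5 [690. 477. 171.]
[309. 453.] 315.9 [690. 477. 171.]
[342. 404.] 278.9 [690. 469. 160.]
[376. 354.] 246.2 [690. 429. 172.]
[409. 305.] 211.9 [689. 378. 176.]
[442. 255.] 179.4 [690. 322. 175.]
[476. 206.] 146.4 [690. 265. 174.]
[509. 156.] 112.1 [689. 221. 175.]
[520. 184.] 101.2 [690. 252. 174.]
[532. 213.] 89.7 [690. 278. 171.]
```

Call:
{"op": "play_rows", "data": {
  "series": [
    [[-1,0,0,0,0.063],[-1,0,0,0,0.063],[-1,-20,-13,0,0],[-1,-30,-20,0,0],[-1,-30,-20,0,0],[-1,-30,-20,0,0],[-1,-30,-20,0,0],[-1,-30,-20,0,0]]
  ],
  "squeeze": 40
}}

```text
time: 0.77
eef_pos: [290.9, 480.7, 219.2]
eef_rot: [-180.0, -0.0, 157.7]
contact_force: [0.6, 0.2, -0.0]
finger_gap: 94.3
grip_force: 0.0
```

Call:
{"op": "play_rows", "data": {
  "series": [
    [[-1,-30,-20,0,0],[-1,-30,-20,0,0],[-1,-30,-20,0,0],[-1,-30,-20,0,0],[-1,-30,-20,0,0],[-1,-30,-20,0,0],[-1,-30,-20,0,0],[-1,-30,-20,0,0]]
  ]
}}

```text
time: 1.43
eef_pos: [452.1, 241.6, 219.5]
eef_rot: [180.0, -0.0, 157.7]
contact_force: [1.5, 0.3, -0.4]
finger_gap: 94.1
grip_force: 0.0
```

Call:
{"op": "play_rows", "data": {
  "series": [
    [[-1,-30,-20,0,0],[-1,-20,-15,0,0],[-1,-10,-8,0,0],[-1,0,0,0,0],[-1,0,0,0,0]]
  ]
}}

```text
time: 1.85
eef_pos: [490.6, 180.3, 219.3]
eef_rot: [-180.0, -0.0, 157.6]
contact_force: [-0.8, 0.4, 0.2]
finger_gap: 94.1
grip_force: 0.0
```

Call:
{"op": "play_rows", "data": {
  "series": [
    [[-1,-14,-8,0,0],[-1,-12,-7.5,10,0],[-1,0,0,25,0],[-1,0,0,25,0],[-1,0,0,25,0],[-1,0,0,20,0],[-1,0,0,10,0],[-1,0,0,0,0]]
  ]
}}

```text
time: 2.52
eef_pos: [507.3, 157.1, 102.6]
eef_rot: [-179.9, -0.1, 157.7]
contact_force: [-0.6, -0.4, 0.4]
finger_gap: 94.3
grip_force: 0.0
```

```bash
python3 - <<'E'
from h import *
o=env.get_obs();print(o['eef_pos'],o['eef_rot'])
b=shot('side','s2.png');a=shot('top','t2.png')
I=lambda c,s:cv2.resize(c['image'][s],(400,400),interpolation=cv2.INTER_CUBIC)
cv2.imwrite('pics/c2.png',cv2.cvtColor(np.hstack([I(a,np.s_[150:300,90:240]),I(b,np.s_[170:310,170:310])]),cv2.COLOR_RGB2BGR))
E
```

```text
[507.26150666 157.08162453 102.5900065 ] [-1.79850370e+02 -1.35037563e-01  1.57747312e+02]
```

View pics/c2.png

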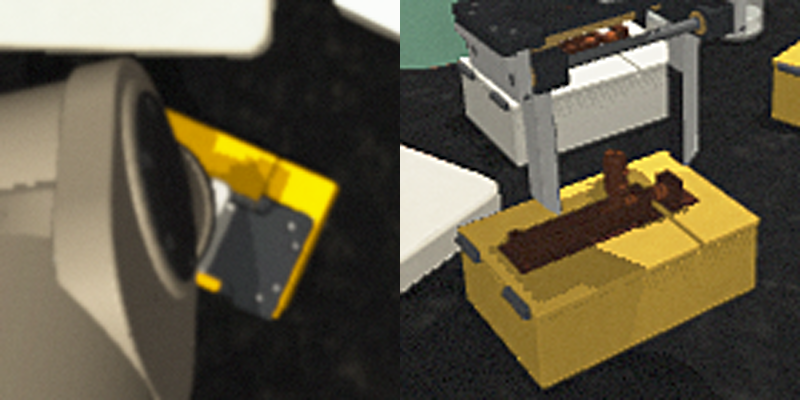

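The side crop shows the open fingers straddling the brown knob at (617,180), along the bolt line. Next I'll lower slightly and close.

Call:
{"op": "play_rows", "data": {
  "series": [
    [[-1,-1,-1,3,0],[0,0,0,0,0],[0.4,0,0,0,0],[0.6,0,0,0,0],[1,0,0,0,0],[1,0,0,0,0],[1,0,0,0,0],[1,0,0,0,0]]
  ]
}}

```text
time: 3.28
eef_pos: [509.3, 155.2, 101.5]
eef_rot: [-180.0, -0.0, 157.7]
contact_force: [0.4, 1.0, -0.1]
finger_gap: 50.5
grip_force: 0.0
```

Call:
{"op": "play_rows", "data": {
  "series": [
    [[1,0,0,0,0],[1,0,0,0,0],[1,0,0,0,0],[1,0,0,0,0]]
  ]
}}

```text
time: 3.62
eef_pos: [509.3, 155.2, 101.5]
eef_rot: [-180.0, -0.0, 157.7]
contact_force: [-0.1, -0.1, 0.4]
finger_gap: 23.7
grip_force: 0.0
```

Call:
{"op": "play_rows", "data": {
  "series": [
    [[1,0,0,4,0],[1,0,0,0,0],[1,0,0,0,0],[1,0,0,0,0],[1,0,0,0,0],[1,0,0,0,0]]
  ]
}}

```text
time: 4.12
eef_pos: [509.9, 155.8, 97.3]
eef_rot: [179.9, 0.0, 157.7]
contact_force: [4.3, 4.3, -5.2]
finger_gap: 15.2
grip_force: 40.0
```

Call:
{"op": "play_rows", "data": {
  "series": [
    [[1,0,3,0,0],[1,0,3,0,0],[1,0,3,0,0],[1,0,3,0,0],[1,0,3,0,0],[1,0,0,0,0]]
  ]
}}

```text
time: 4.62
eef_pos: [515.3, 169.1, 97.3]
eef_rot: [-180.0, 0.0, 157.7]
contact_force: [2.3, -1.3, -1.4]
finger_gap: 15.0
grip_force: 40.0
```

Call:
{"op": "play_rows", "data": {
  "series": [
    [[1,0,2,0,0],[1,0,2,0,0],[1,0,1,0,0],[1,0,0,0,0]]
  ]
}}

```text
time: 4.95
eef_pos: [516.9, 173.2, 97.3]
eef_rot: [-180.0, -0.0, 157.6]
contact_force: [1.2, -4.0, -0.3]
finger_gap: 14.8
grip_force: 40.0
```

Call:
{"op": "play_rows", "data": {
  "series": [
    [[1,0,1.5,0,0],[1,0,1.5,0,0],[1,0,0,0,0]]
  ]
}}

```text
time: 5.2
eef_pos: [517.6, 174.6, 97.3]
eef_rot: [-179.8, -0.0, 157.6]
contact_force: [-3.1, -11.8, 6.7]
finger_gap: 14.9
grip_force: 40.0
```

Call:
{"op": "play_rows", "data": {
  "series": [
    [[1,0,2,0,0],[1,0,1,0,0],[1,0,0,0,0]]
  ]
}}

```text
time: 5.45
eef_pos: [517.9, 175.3, 97.2]
eef_rot: [-179.7, -0.1, 157.5]
contact_force: [-8.6, -22.7, 16.4]
finger_gap: 14.8
grip_force: 40.0
```

First bind reached (24 N at about 20 mm). Now pushing it home.

Call:
{"op": "play_rows", "data": {
  "series": [
    [[1,0,-4,0,0],[1,0,-4,0,0],[1,0,-4,0,0],[1,0,-4,0,0],[1,0,-4,0,0],[1,0,-3,0,0],[1,0,-2,0,0],[1,0,0,0,0]]
  ]
}}

```text
time: 6.12
eef_pos: [510.0, 156.3, 97.3]
eef_rot: [180.0, 0.0, 157.7]
contact_force: [4.7, -1.9, -6.3]
finger_gap: 15.3
grip_force: 40.0
```

Call:
{"op": "play_rows", "data": {
  "series": [
    [[1,0,-1.5,0,0],[1,0,-1.5,0,0],[1,0,0,0,0]]
  ]
}}

```text
time: 6.37
eef_pos: [509.8, 155.7, 97.4]
eef_rot: [179.8, 0.1, 157.8]
contact_force: [11.9, 12.1, -17.6]
finger_gap: 15.0
grip_force: 40.0
```

Home stop felt. Second pull next (bind expected at 25 mm).

Call:
{"op": "play_rows", "data": {
  "series": [
    [[1,0,4,0,0],[1,0,4,0,0],[1,0,4,0,0],[1,0,4,0,0],[1,0,4,0,0],[1,0,4,0,0],[1,0,3,0,0],[1,0,0,0,0]]
  ]
}}

```text
time: 7.03
eef_pos: [519.0, 178.2, 97.3]
eef_rot: [-180.0, 0.0, 157.7]
contact_force: [2.8, -3.7, -1.7]
finger_gap: 15.4
grip_force: 40.0
```

Call:
{"op": "play_rows", "data": {
  "series": [
    [[1,0,2,0,0],[1,0,2,0,0],[1,0,0,0,0]]
  ]
}}

```text
time: 7.28
eef_pos: [519.8, 180.3, 97.3]
eef_rot: [-179.9, -0.0, 157.6]
contact_force: [-1.3, -12.1, 5.2]
finger_gap: 14.9
grip_force: 40.0
```

Call:
{"op": "play_rows", "data": {
  "series": [
    [[1,0,2,0,0],[1,0,1,0,0],[1,0,0,0,0]]
  ]
}}

```text
time: 7.53
eef_pos: [520.1, 180.9, 97.2]
eef_rot: [-179.7, -0.1, 157.5]
contact_force: [-8.2, -22.1, 16.3]
finger_gap: 15.2
grip_force: 40.0
```

Call:
{"op": "play_rows", "data": {
  "series": [
    [[1,0,-4,0,0],[1,0,-5,0,0],[1,0,-5,0,0],[1,0,-5,0,0],[1,0,-5,0,0],[1,0,-5,0,0],[1,0,-3,0,0],[1,0,0,0,0]]
  ]
}}

```text
time: 8.2
eef_pos: [509.8, 155.8, 97.4]
eef_rot: [179.9, 0.1, 157.7]
contact_force: [7.0, 2.0, -10.5]
finger_gap: 15.1
grip_force: 40.0
```

Call:
{"op": "play_rows", "data": {
  "series": [
    [[1,0,-1.5,0,0],[1,0,-0.5,0,0],[1,0,0,0,0]]
  ]
}}

```text
time: 8.45
eef_pos: [509.8, 155.7, 97.4]
eef_rot: [179.8, 0.1, 157.8]
contact_force: [11.5, 11.2, -17.7]
finger_gap: 15.3
grip_force: 40.0
```

Home again. The third pull should run to the stop.

Call:
{"op": "play_rows", "data": {
  "series": [
    [[1,0,4,0,0],[1,0,5,0,0],[1,0,5,0,0],[1,0,5,0,0],[1,0,5,0,0],[1,0,5,0,0],[1,0,3,0,0],[1,0,0,0,0]]
  ]
}}

```text
time: 9.12
eef_pos: [521.1, 183.3, 97.3]
eef_rot: [180.0, 0.0, 157.7]
contact_force: [4.2, -0.7, -5.1]
finger_gap: 15.1
grip_force: 40.0
```

Call:
{"op": "play_rows", "data": {
  "series": [
    [[1,0,4,0,0],[1,0,4,0,0],[1,0,0,0,0]]
  ]
}}

```text
time: 9.37
eef_pos: [524.0, 190.6, 97.3]
eef_rot: [-180.0, 0.0, 157.7]
contact_force: [3.9, -1.5, -4.5]
finger_gap: 15.1
grip_force: 40.0
```

Call:
{"op": "play_rows", "data": {
  "series": [
    [[1,0,4,0,0],[1,0,4,0,0],[1,0,4,0,0],[1,0,4,0,0],[1,0,3,0,0],[1,0,2,0,0],[1,0,0,0,0]]
  ]
}}

```text
time: 9.95
eef_pos: [531.9, 209.8, 97.3]
eef_rot: [-180.0, 0.0, 157.7]
contact_force: [2.8, -2.1, -3.8]
finger_gap: 14.9
grip_force: 40.0
```

Call:
{"op": "play_rows", "data": {
  "series": [
    [[1,0,2,0,0],[1,0,1,0,0],[1,0,0,0,0]]
  ]
}}

```text
time: 10.2
eef_pos: [532.6, 211.5, 97.3]
eef_rot: [-179.9, -0.0, 157.6]
contact_force: [-0.0, -8.1, 1.2]
finger_gap: 15.2
grip_force: 40.0
```

At the stop (about 60 mm). Releasing and lifting clear.

Call:
{"op": "play_rows", "data": {
  "series": [
    [[0.5,0,-1,0,0],[0.3,0,0,0,0],[0.3,0,0,0,0],[0.3,0,0,0,0],[0.3,0,0,0,0],[0.3,0,0,0,0],[0.3,0,0,0,0],[0.3,0,0,0,0]]
  ]
}}

```text
time: 10.87
eef_pos: [532.5, 211.6, 97.5]
eef_rot: [180.0, -0.0, 157.7]
contact_force: [0.6, 0.6, 0.2]
finger_gap: 32.8
grip_force: 0.0
```

Call:
{"op": "play_rows", "data": {
  "series": [
    [[0.3,0,0,-5,0],[0.3,0,0,-15,0],[0.3,0,0,-25,0],[0.3,0,0,-30,0],[0.3,0,0,-30,0],[0.3,0,0,-20,0],[0.3,0,0,0,0],[0.3,0,0,0,0]]
  ]
}}

```text
time: 11.53
eef_pos: [533.0, 211.8, 223.7]
eef_rot: [179.9, 0.1, 157.7]
contact_force: [-0.2, 0.6, -0.9]
finger_gap: 33.0
grip_force: 0.0
```

```bash
python3 - <<'E'
from h import *
b=shot('side','s3.png');P=pts(b);o=env.get_obs();print(o['time'],o['eef_pos'],o['contact_force'],o['finger_gap'])
K=np.zeros((384,512),bool);K[205:310,180:310]=1
K&=(P[...,2]>86)&(P[...,2]<114)&(b['depth']>0);print(K.sum(),P[K].mean(0))
cv2.imwrite('pics/c3.png',cv2.cvtColor(cv2.resize(b['image'][130:310,160:400],None,fx=3,fy=3),cv2.COLOR_RGB2BGR))
E
```

```text
11.5833 [532.39721778 211.66024442 222.57895149] [-0.73641702  0.45670809 -0.55406182] 32.87499791182318
129 [527.4692171  215.27723717 101.68575334]
```

View pics/c3.png

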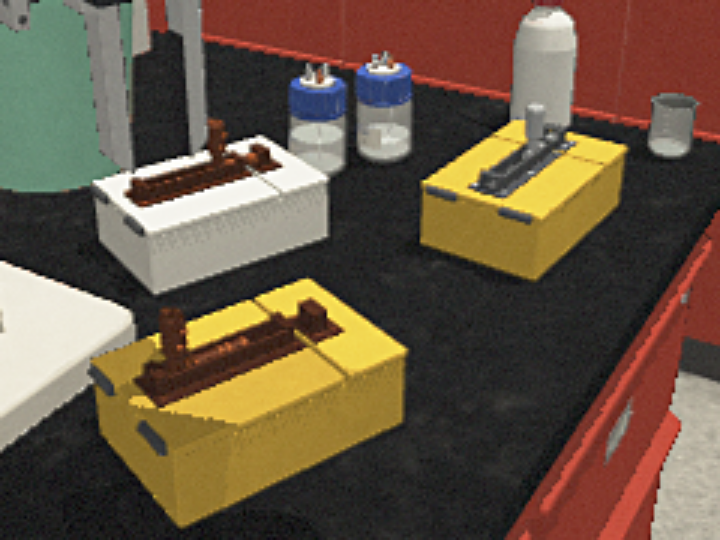

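The rusty knob is now at the open end (172,335), having moved about 59 mm between the two side views. The bright knob at (536,120) is still shut, and the gripper is clear.

```bash
python3 -c "
from station import env
print(env.sign_off())"
```

```text
the job is handed in; nothing more can be done
None
```

The rusty bolt was freed in three strokes and drawn to its stop (about 60 mm), then let go with the gripper lifted clear; the bright bolt stayed shut, and I handed the job in at about 11.6 s, with no verdict returned.

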